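Draw the slip plate from under a loaded packing block

TASK

Take the white slip plate by its knob and draw it gently out under the bench stop, so that the wooden block settles onto the bench with the tin still standing on it; do not touch the block or the tin, and ease its shoulders between the side guides by feel, never forcing them. Then lay the plate flat in the shallow tray, knob up, let go, and leave the other things alone.

Things in the scene. Friction and masses are not known exactly. Their poses are not given: they have to be found in the camera images.
- stop: Grey bench stop bolted to the bench: a bar 150 mm wide, 12 mm thick, underside 9 mm and top 40 mm above the bench, on two end posts with bolted feet. Origin on the bench under the middle of the bar's rear face; x points level from the bar to the stack, y along the bar. The plate is drawn out towards -x, under the bar; the block then bears on the rear face (x = 0).
- stop_front (a point): Middle of the stop on the bench, at stop x = -24 mm: front end of two rigid steel side guides (8 mm high, back to x = 0; strap over them 8 mm above the bench). Their 48 mm opening is hand-set: its centre lies up to 15 mm to either side of this point, unmeasured. Over 20 N of plate pressure spoils them: when the plate's shoulder is felt to catch, ease back, shift sideways and try again.
- plate: Slippery white plastic plate, 5 mm thick, 160 mm long, 80 g, flat under the block and out through the stop. Origin on its underside below the knob; x runs along it from knob to stack, z up. Neck 12 mm wide from x = -12 to 94 mm, there square shoulders (1 mm chamfers), then 46 mm wide to its end at 148. The stack (0.4 to 0.8 kg) drags on it, 1 to 5 N. Drawn about 95 mm it is clear of the guides.
- plate_knob (a point): Middle of the plate's square upright knob (20 x 20 mm, from 5 to 39 mm above the plate's underside, faces square to the plate's x and y); 22 mm above the underside.
- plate_end (a point): Middle of the far end of the plate's underside (plate x = 148 mm).
- plate_mid (a point): Middle of the plate's length on its underside (plate x = 68 mm).
- block: Wooden packing block 60 mm (x) by 120 mm (y) by 45 mm high standing on the plate, just behind the stop. Origin at the centre of its underside. It comes down 5 mm onto the bench when the plate is out, rear edge first.
- tin: Paint tin, 77 mm across and 77 mm high, standing on the block. Origin at the centre of its underside.
- tray: Shallow open steel tray fixed to the bench, 200 mm (x) by 80 mm (y), 14 mm high, walls and floor 3 mm. Origin at the centre of its underside, x along its length.
- spanner: Small steel ring spanner, 153 mm long, lying on the bench; a bystander.
- tape: Black roll of insulating tape, 66 mm across, 19 mm high, lying flat; a bystander.
- bottle: Brown bottle with a green cap, 48 mm across, 80 mm high, standing; a bystander.

How it is judged (in metres and radians):
On the way:
1. the plate is drawn out in front of the stop and the block has settled upright on the bench with the tin on it (x of plate_end in the frame of stop below -0.02 m and height (world z) of block below 0.0025 m and angle between each of block, tin's own z axis and vertical below 0.05 rad and height (world z) of tin above 0.04 m), for 0.2 s.
At the end, for the whole second after the job is handed in: The plate lies flat (within 0.04 rad) and still on the tray's floor, its middle within 22 mm of the tray's middle each way, knob up; the block stands upright flat on the bench within 40 mm of where it started, and the tin stands upright and still on it, within 30 mm of its middle (x of plate_mid in the frame of tray between -0.022 and 0.022 m and y of plate_mid in the frame of tray between -0.022 and 0.022 m and z of plate_mid in the frame of tray below 0.006 m and angle between plate's own z axis and vertical below 0.04 rad and linear speed of each of plate, tin below 0.01 m/s and height (world z) of block below 0.0025 m and angle between each of block, tin's own z axis and vertical below 0.05 rad and horizontal distance between tin and block below 0.03 m and height (world z) of tin above 0.04 m and distance of block from where it was at the start of the episode below 0.04 m); the robot touches nothing.
It fails at once if the plate is pressed on the stop or its guides with more than 20 N (contact force between plate and stop above 20 N).
It fails at once if the robot touches the block or the tin (contact force between any of the arm, the fingers and block above 0.5 N or contact force between any of the arm, the fingers and tin above 0.5 N).
It fails at once if the block or tin topples (tilts more than 0.35 rad) (angle between any of block, tin's own z axis and vertical above 0.35 rad).
It fails at once if a bystander is moved more than 15 mm (distance of any of spanner, tape, bottle from where it was at the start of the episode above 0.015 m).
It also fails if it takes over 72 s, if anything falls off the work surface, if the arm or the gripper's body presses on something with over 40 N, if the wrist force passes 120 N, or if a joint passes its speed limit or range.

ROBOT

A 7-joint arm with a two-finger parallel gripper is mounted at the origin on a cart in front of the work surface, level with it; the furniture and walls round the work are solid. World frame = base frame: x ahead of the robot, y to its left, z up, the work surface at z = 0. Lengths are in m, angles in degrees, forces in N, time in s.
With the tool pointing down it reaches from about 0.35 to 0.775 m from the base axis. Payload 3.1 kg.
Tool frame: the origin (TCP) lies midway between the tips of the shut fingers; the grasp point (between the pads) lies 19 mm behind it; z points along the fingers, y is the line along which they close (so a half turn about z gives the same grasp; the last joint's range is limited). The gripper opens to 85 mm and grips with 20 to 120 N. Pads are 22 mm wide; open, the fingers measure 114 mm over their backs; the gripper's body (76 mm by 85 mm) begins 54 mm behind the grasp point. The pads swing forward as they close: fully open they stand 13 mm farther back than shut.
Start: joints at [68.944, 17.813, 0.802, 86.603, -0.252, 75.585, -1.558], TCP at [0.176, -0.521, 0.231] pointing down, gripper open.
Joint ranges: [-154.91, 154.91], [-16.99, 109.72], [-72.82, 74.43], [7.12, 147.25], [-82.49, 262.49], [11.32, 116.49], [-174.64, 174.64]. Speed limits (degrees/s): [159.86, 159.86, 180, 180, 180, 180, 180].

INTERFACE

Orientations are given as a 3x3 rotation matrix whose columns are the frame's x, y, z axes.
In Python, from station import r, vision gives the robot as it stands. Calls block until the motion is done:
- r.move_to(position, orientation): joint-space move of the TCP to a pose.
- r.move_l(position, rot=None, feed=0.15, max_force=None): straight line of the TCP; rot=None keeps the orientation; feed is the mean speed in m/s. With max_force (N) it stops when the force on the tool has changed by that much, and returns True; else False.
- r.move_joints(angles): joint-space move.
- r.grip(opening, strength=None): finger opening in m; strength is the grip in N (None keeps the last); returns when the fingers have stopped.
- r.dwell(seconds).
- r.solve_ik(position, orientation): joint angles nearest the present ones, or None.
- vision.camera(name): name is "scene" or "top"; returns (picture, depth): 480x640x3 uint8, red, green, blue; 480x640 float32, m along the optical axis (not along the pixel's ray), 0 where there is no reading.
- vision.camera_params(name): a dict with "fovy" (degrees; the focal length in pixels is half the picture's height over the tangent of half this angle, whatever the lens; pixels are square), "cx", "cy" (the principal point, pixels), "view" (4x4, takes a point from world to camera coordinates). Camera axes: x right, y up, looking along -z (the intrinsics and any distortion apply to the point x, -y, -z); pixel columns grow to the right and rows downward; lengths in m; the calibration is good to about 2 mm. A picture is of the moment at which its call begins. camera_params takes no time and is no camera call.
A pose or a line that the arm cannot do raises r.PlanningError and nothing moves.
- r.sign_off(): hands the job in; it is judged then, once.
Readings, each from a call of its own:
- r.read_t(): time.
- r.read_joints(): joint angles.
- r.read_joint_vel(): joint speeds.
- r.read_effort(): joint torques, N m.
- r.read_eef_pos(): TCP position.
- r.read_eef_rot(): TCP orientation.
- r.read_wrist_force(): force on the tool from outside, world axes, zero at the start.
- r.read_moment(): the same for the moment, N m.
- r.read_width(): finger opening in m.
- r.read_grasp_force(): force on a finger pad.
Only numpy, scipy, OpenCV 4.12 (cv2) and the standard library are available. Lean on these libraries where they do the work, as an engineer would, in place of code of your own. Each camera call takes 0.05 s, during which the arm holds its last target. There are 200 camera calls.

## Working session

There is one attempt and no reset: what is moved stays moved. The work goes in short steps, each a Python script; the robot and the scene stay as the last script left them, time stands still between calls to the robot, and variables do not carry over. Pictures are saved under pics/ and viewed, at most 10 in all, crops included, and the job is handed in when it is done.

```bash
ls; mkdir -p pics; python3 - <<'E'
from station import r, vision
import cv2,numpy as np
for n in("scene","top"):
    im,d=vision.camera(n); cv2.imwrite(f"pics/{n}0.png",im[...,::-1]); np.savez(f"pics/{n}0.npz",im=im,d=d)
    print(n,vision.camera_params(n))
print(r.read_t(),r.read_wrist_force())
E
```

```text
pics
scene {'fovy': 49.89559664922478, 'cx': 317.88252187863094, 'cy': 239.10827632563706, 'view': array([[ 0.89845047, -0.43904192,  0.00537945, -0.63324064],
       [ 0.23121256,  0.48349526,  0.8442589 , -0.09963882],
       [-0.37326598, -0.75728101,  0.53590855, -0.86203194],
       [ 0.        ,  0.        ,  0.        ,  1.        ]])}
top {'fovy': 54.291202893444954, 'cx': 319.6395905487658, 'cy': 227.0398133822448, 'view': array([[-0.02000805, -0.99975829, -0.00911215, -0.20412362],
       [ 0.99620094, -0.02070781,  0.0845865 , -0.62544739],
       [-0.08475474, -0.00738513,  0.99637447, -0.8867711 ],
       [ 0.        ,  0.        ,  0.        ,  1.        ]])}
0.1 [0.20552355 0.41460907 0.54303096]
```

View pics/scene0.png

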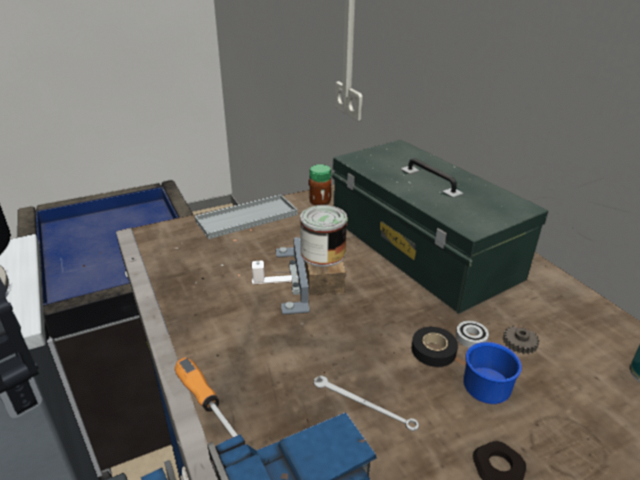

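View pics/top0.png

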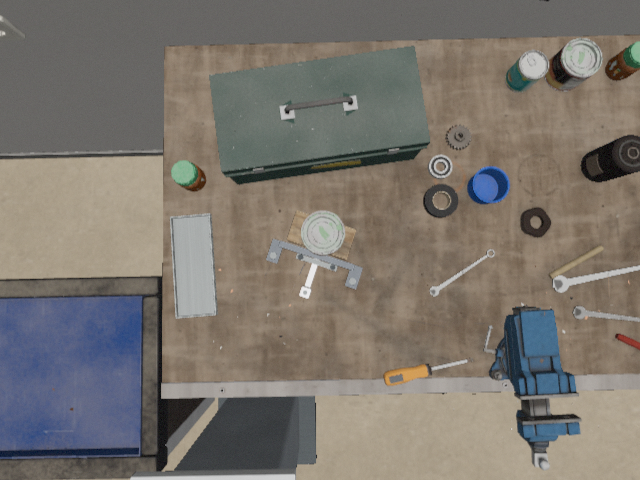

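Scene view: stop (300,270), knob (258,268), tray (245,215). Top view: knob (305,292), stop bar from (274,250) to (355,280), tray (172–216, 214–318), tin (323,232).

```bash
cat > h.py <<'E'
import numpy as np,cv2
from station import r,vision
def ray(n,uv,z):
    "cast pixels onto plane world z"
    p=vision.camera_params(n);f=240/np.tan(np.radians(p["fovy"]/2));V=p["view"]
    uv=np.atleast_2d(np.array(uv,float)); d=np.c_[(uv[:,0]-p["cx"])/f,-(uv[:,1]-p["cy"])/f,-np.ones(len(uv))]@V[:3,:3]
    c=-V[:3,:3].T@V[:3,3]; return c+d*((z-c[2])/d[:,2])[:,None]
def pts(n,dep):
    p=vision.camera_params(n);f=240/np.tan(np.radians(p["fovy"]/2));V=p["view"]
    v,u=np.mgrid[:480,:640]; P=np.dstack([(u-p["cx"])/f*dep,-(v-p["cy"])/f*dep,-dep])
    return (P-V[:3,3])@V[:3,:3]
E
python3 - <<'E'
from h import *
for n in("top","scene"):
    q=np.load(f"pics/{n}0.npz");im,d=q["im"],q["d"];P=pts(n,d)
    hsv=cv2.cvtColor(im,cv2.COLOR_RGB2HSV)
    u0,v0,u1,v1=(285,255,335,302) if n=="top" else (245,255,300,290)
    m=np.zeros((480,640),np.uint8); m[v0:v1,u0:u1]=((im[v0:v1,u0:u1].min(2)>185)*255)
    k,l,s,c=cv2.connectedComponentsWithStats(m)
    for i in range(1,k):
        if s[i,4]>15: 
            z=P[l==i][:,2]; print(n,s[i],c[i],np.percentile(z,[5,50,95]).round(4))
    hi=(m>0)&(P[...,2]>.03); print("knob top px",np.argwhere(hi)[:,::-1].mean(0),hi.sum(),P[hi].mean(0))
    lo=(m>0)&(P[...,2]<.015); print("neck px",lo.sum(), ); 
    uv=np.argwhere(lo)[:,::-1]; W=ray(n,uv,.005)[:,:2]; print(cv2.fitLine(W.astype(np.float32),cv2.DIST_HUBER,0,.01,.01).ravel())
    if n=="top":
        w=cv2.resize(im[205:305,255:375],None,fx=6,fy=6,interpolation=cv2.INTER_CUBIC);cv2.imwrite("pics/crop.png",w[...,::-1])
        # stop bar top: z ~.04
        b=(abs(P[...,2]-.04)<.006); b[:235]=0;b[300:]=0;b[:,:255]=0;b[:,375:]=0
        b&=(hsv[...,1]<70)&(im.min(2)<170)
        uv=np.argwhere(b)[:,::-1]; W=ray(n,uv,.04)[:,:2].astype(np.float32);print("bar",len(W),cv2.minAreaRect(W),cv2.fitLine(W,cv2.DIST_HUBER,0,.01,.01).ravel())
        # tray
        t=np.zeros((480,640),np.uint8);t[205:325,165:225]=((hsv[205:325,165:225,1]<45)&(im[205:325,165:225].min(2)>110))*255
        c=max(cv2.findContours(t,0,2)[0],key=cv2.contourArea)[:,0]
        print("tray",cv2.minAreaRect(ray(n,c,.014)[:,:2].astype(np.float32)),"z",np.median(P[260:270,190:198,2]))
        for nm,uv,z in(("tin",(323,232),.127),("bottle cap",(183,171),.08),("bottle base?",(196,180),.05)): print(nm,ray(n,uv,z),P[uv[1],uv[0]])
        print("bench z",np.median(P[330:350,250:350,2]))
E
```

```text
top [299 263  19  36 242] [308.38429752 281.73140496] [0.0039 0.0072 0.041 ]
knob top px [304.77659574 292.27659574] 94 [ 0.49693501 -0.18661256  0.04848469]
neck px 146
[ 0.9437992  -0.33051932  0.5285141  -0.19716558]
bar 461 ((0.5599872469902039, -0.21212798357009888), (0.12072062492370605, 0.11503476649522781), 23.487348556518555) [ 0.31878513  0.947827    0.5743394  -0.1818897 ]
tray ((0.5525517463684082, 0.033572208136320114), (0.20257650315761566, 0.08393814414739609), 3.9323067665100098) z 0.003773596430410987
tin [[ 0.60379532 -0.22322892  0.127     ]] [ 0.60426574 -0.2232262   0.12066463]
bottle cap [[0.72617055 0.03425876 0.08      ]] [0.72555687 0.033391   0.08287621]
bottle base? [[0.7145189  0.01823398 0.05      ]] [0.71254584 0.01543884 0.06022537]
bench z 0.00028141783365460927
scene [252 261  12  12  98] [257.54081633 265.31632653] [0.0002 0.0383 0.0404]
scene [263 275  29   8 150] [277.34666667 278.45333333] [-0.0006  0.0047  0.0072]
knob top px [257.56818182 265.61363636] 88 [ 0.49343661 -0.19874643  0.04395928]
neck px 164
[ 0.94266665 -0.33373576  0.53107893 -0.19907099]
```

View pics/crop.png

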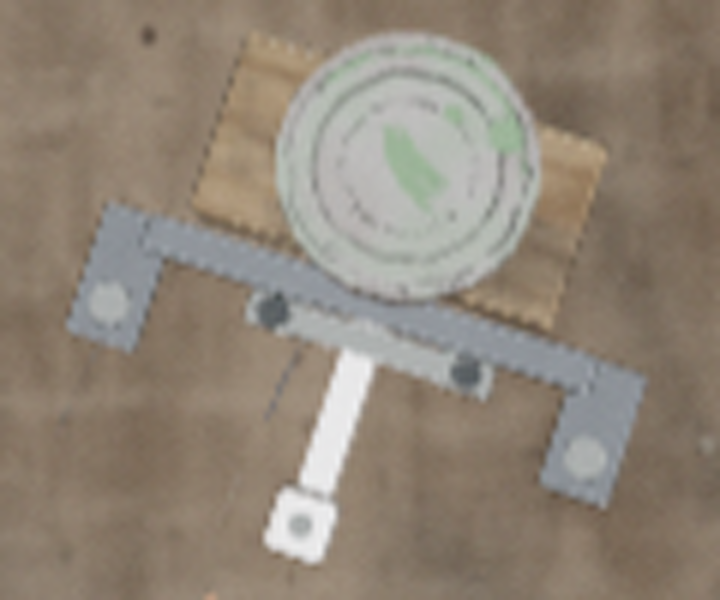

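Crop: knob centre (300,525), neck entering strap at (357,352), bar rear corners about (108,203) and (645,377), strap bolts (273,311), (467,373), foot bolts (108,302), (586,457).

```bash
python3 - <<'E'
from h import *
c=lambda u,v:((u+.5)/6-.5+255,(v+.5)/6-.5+205)
A,B=ray("top",[c(108,203),c(645,377)],.04)[:,:2]
print("bar",A,B,np.linalg.norm(A-B),"mid",(A+B)/2,"yaw",np.degrees(np.arctan2(*(A-B)[::-1]))-90)
C,D=ray("top",[c(108,302),c(586,457)],.008)[:,:2]; print("feet bolts",C,D,np.linalg.norm(C-D),"yaw",np.degrees(np.arctan2(*(C-D)[::-1]))-90,(C+D)/2)
S=ray("top",[c(273,311),c(467,373)],.012)[:,:2]
K=ray("top",(304.8,292.3),.039)[0];K2=ray("scene",(257.5,264),.039)[0];print("knob",K,K2)
y=(C-D)/np.linalg.norm(C-D);x=np.array([y[1],-y[0]]);O=(A+B)/2
for n,p in(("knob",K),("knob2",K2),("strapL",S[0]),("strapR",S[1]),("feetmid",(C+D)/2)): print(n,((p[:2]-O)@x).round(4),((p[:2]-O)@y).round(4))
# top-face of knob from scene: brightest component
q=np.load("pics/scene0.npz")["im"]; print(q[258:280,250:266].mean(2).round(0).astype(int))
E
```

```text
bar [ 0.59992871 -0.12636383] [ 0.54116446 -0.29614282] 0.17966119090940746 mid [ 0.57054658 -0.21125332] yaw -19.091865707830138
feet bolts [ 0.56923958 -0.12251061] [ 0.51534352 -0.27869883] 0.1652257404363657 yaw -19.038080809497046 [ 0.54229155 -0.20060472]
knob [ 0.49628756 -0.18628252  0.039     ] [ 0.49743796 -0.18814771  0.039     ]
knob -0.0783 -0.0006
knob2 -0.0766 -0.002
strapL -0.0163 0.0305
strapR -0.0161 -0.0362
feetmid -0.0302 0.0008
[[105 102  99  96  94  95  97  95  95  93  92  93  93  93  95  98]
 [102  99  94  90  89  91  96  98  98  98 102 104  98  90  89  91]
 [100  96 102 112 118 125 132 133 135 147 168 173 148 107  86  86]
 [ 99 106 147 193 209 208 195 182 182 205 234 243 219 153  94  83]
 [ 98 118 198 247 251 243 219 191 188 216 244 252 248 188 105  83]
 [ 94 124 218 250 250 238 204 174 172 205 240 250 250 200 107  84]
 [ 91 126 224 250 248 241 223 197 198 226 243 249 250 202 108  85]
 [ 89 125 226 250 249 247 242 236 237 244 247 250 250 204 112  88]
 [ 92 126 225 250 249 248 247 246 247 247 247 249 249 201 115  94]
 [ 99 124 211 244 244 242 241 241 240 239 239 240 235 182 114  98]
 [101 116 179 215 221 220 219 216 214 212 211 209 195 152 110 100]
 [103 111 150 181 191 193 193 192 192 192 194 194 182 147 111  99]
 [108 116 146 174 187 187 189 189 190 191 191 194 184 152 115 100]
 [112 117 142 173 187 188 189 190 190 191 193 193 185 157 119 102]
 [112 115 136 168 184 188 189 189 189 190 191 192 185 162 126 108]
 [109 110 130 163 182 188 188 189 188 189 190 191 186 165 130 110]
 [109 109 125 158 180 186 187 187 189 188 190 190 188 169 134 112]
 [110 109 120 154 177 185 186 185 186 187 188 190 186 168 134 110]
 [109 105 117 150 176 184 186 185 186 186 187 188 187 170 137 133]
 [106 106 121 152 176 183 185 184 185 186 186 188 185 174 172 200]
 [109 117 145 163 174 182 183 182 183 184 186 186 184 181 208 241]
 [109 134 178 183 177 179 182 182 183 183 184 185 183 184 218 244]]
```

```bash
cat >> h.py <<'E'
YAW=-19.1
def R(yaw,s=1):
    a=np.radians(yaw); y=s*np.array([-np.sin(a),np.cos(a),0]); z=np.array([0,0,-1.]); return np.c_[np.cross(y,z),y,z]
ex=R(YAW,-1)[:,0]; ey=-R(YAW,-1)[:,1]   # stop axes
def w(): return r.read_wrist_force(),r.read_moment()
def st(t=""):
    p=r.read_eef_pos();f,m=w();O=np.array([.5705,-.2113,0]);print(t,"t%.1f"%r.read_t(),"stop xy mm",(1e3*(p-O)@ex).round(1),(1e3*(p-O)@ey).round(1),"z%.1f"%(1e3*p[2]),"F",(f@ex).round(2),(f@ey).round(2),f[2].round(2),"Mz",m[2].round(3),"grip",r.read_width().round(4),round(float(np.max(r.read_grasp_force())),1),flush=True)
E
python3 - <<'E'
from h import *
K=np.array([.497,-.187,0])
for s in(1,-1):
    for p,yw in((K+[0,0,.15],YAW),([.485,.029,.1],3.9)):
        q=r.solve_ik(p,R(yw,s)); print(s,None if q is None else np.round(q,1))
s=min((1,-1),key=lambda s:abs(r.solve_ik(K+[0,0,.15],R(YAW,s))[6])); print("s",s)
open("s.txt","w").write(str(s))
r.grip(.06,60); r.move_to(K+[0,0,.15],R(YAW,s)); st("above")
print(r.move_l(K+[0,0,.04],feed=.15,max_force=8)); st()
print(r.move_l(K+[0,0,.008],feed=.06,max_force=5)); st("down")
r.grip(0,60); st("gripped")
E
```

```text
1 [ 43.7  22.4 -32.8  95.8  13.1  65.7  78.4]
1 [ 34.3  25.6 -51.1 105.7  22.9  59.7  67.9]
-1 [ 29.1  19.7 -13.3  96.4   4.9  64.5 -94.7]
-1 [  25.5   21.9  -38.8  106.    16.    57.7 -106.1]
s 1Traceback (most recent call last):
  File "<stdin>", line 8, in <module>
  File "h.py", line 18, in st
    p=r.read_eef_pos();f,m=w();O=np.array([.5705,-.2113,0]);print(t,"t%.1f"%r.read_t(),"stop xy mm",(1e3*(p-O)@ex).round(1),(1e3*(p-O)@ey).round(1),"z%.1f"%(1e3*p[2]),"F",(f@ex).round(2),(f@ey).round(2),f[2].round(2),"Mz",m[2].round(3),"grip",r.read_width().round(4),round(float(np.max(r.read_grasp_force())),1),flush=True)
                                                                                                                                                                                                                                                   ^^^^^^^^^^^^^^^^^^^^
AttributeError: 'float' object has no attribute 'round'
```

```bash
sed -i 's/r.read_width().round(4)/round(r.read_width(),4)/' h.py
python3 - <<'E'
from h import *
K=np.array([.497,-.187,0]); st("above")
print(r.move_l(K+[0,0,.04],feed=.15,max_force=8)); st()
print(r.move_l(K+[0,0,.008],feed=.06,max_force=5)); st("down")
r.grip(0,60); st("gripped")
im,_=vision.camera("scene");cv2.imwrite("pics/g.png",cv2.resize(im[200:330,200:370],None,fx=4,fy=4)[...,::-1])
E
```

```text
above t2.2 stop xy mm -77.2 -2.8 z150.0 F 0.38 0.07 0.37 Mz 0.042 grip 0.0596 0.0
False
 t3.1 stop xy mm -76.5 -1.1 z40.8 F 0.6 -0.15 0.76 Mz -0.005 grip 0.06 0.0
False
down t3.8 stop xy mm -77.4 -0.9 z7.8 F 0.73 -0.3 0.25 Mz -0.002 grip 0.06 0.0
gripped t4.2 stop xy mm -77.0 -1.0 z8.5 F -0.08 0.0 3.74 Mz 0.011 grip 0.0193 59.1
```

View pics/g.png

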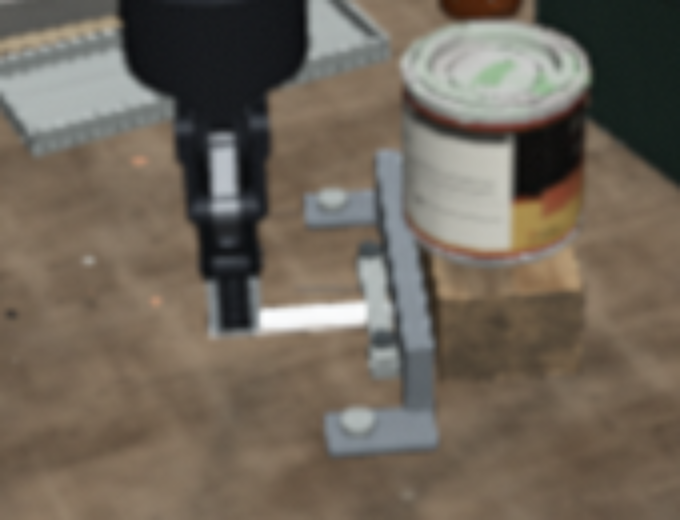

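The picture shows the fingers closed on the knob (crop 235,305), with the neck running straight under the strap and the tin and block undisturbed. Next I draw slowly and feel for contact.

```bash
cat >> h.py <<'E'
O=np.array([.5705,-.2113,0])
def go(x,y,feed=.02,mf=None,z=.008):
    h=r.move_l(O+ex*x/1e3+ey*y/1e3+[0,0,z],feed=feed,max_force=mf); st(f"->{x:.1f},{y:.1f} hit={h}"); return h
E
python3 - <<'E'
from h import *
for x in(-81,-86,-90):
    if go(x,-1,.02,8): break
else:
    for x in range(-92,-112,-2):
        if go(x,-1,.01,4): break
E
```

```text
->-81.0,-1.0 hit=False t4.6 stop xy mm -80.3 -1.0 z8.5 F 0.7 0.48 4.71 Mz 0.003 grip 0.0193 59.1
->-86.0,-1.0 hit=False t5.0 stop xy mm -85.4 -0.9 z8.5 F 3.17 0.43 5.06 Mz 0.0 grip 0.0191 59.4
->-90.0,-1.0 hit=False t5.3 stop xy mm -89.5 -0.9 z8.5 F 3.89 -0.41 5.59 Mz -0.026 grip 0.0191 59.5
->-92.0,-1.0 hit=False t5.7 stop xy mm -91.4 -0.9 z8.5 F 3.67 0.27 5.66 Mz 0.011 grip 0.0191 59.5
->-94.0,-1.0 hit=False t6.0 stop xy mm -92.7 -1.0 z8.5 F 5.23 -0.49 3.71 Mz -0.065 grip 0.0191 59.2
->-96.0,-1.0 hit=False t6.4 stop xy mm -95.2 -1.6 z8.5 F 4.42 -0.98 5.21 Mz -0.167 grip 0.0191 59.5
->-98.0,-1.0 hit=False t6.7 stop xy mm -97.3 -1.6 z8.5 F 4.5 -1.75 5.18 Mz -0.162 grip 0.0188 59.5
->-100.0,-1.0 hit=False t7.1 stop xy mm -99.3 -1.6 z8.5 F 3.5 -0.12 5.38 Mz -0.132 grip 0.0192 59.5
->-102.0,-1.0 hit=False t7.4 stop xy mm -101.3 -1.7 z8.5 F 3.84 -1.09 5.26 Mz -0.078 grip 0.0187 59.5
->-104.0,-1.0 hit=False t7.8 stop xy mm -103.3 -1.7 z8.5 F 4.03 -1.07 6.14 Mz -0.048 grip 0.0191 59.5
->-106.0,-1.0 hit=False t8.1 stop xy mm -105.3 -1.6 z8.5 F 4.14 -0.14 5.76 Mz -0.134 grip 0.0194 59.5
->-108.0,-1.0 hit=False t8.5 stop xy mm -107.3 -1.7 z8.5 F 4.49 -1.42 5.41 Mz -0.129 grip 0.0192 59.4
->-110.0,-1.0 hit=False t8.8 stop xy mm -109.3 -1.7 z8.5 F 3.32 -0.73 6.19 Mz -0.124 grip 0.0189 59.5
```

Only the chamfer touched (lateral yield 0.7 mm), and the shoulders slid in. I'll trim y slightly and keep drawing.

```bash
python3 - <<'E'
from h import *
ok=True
for x in(-112,-115,-120,-125,-130,-135,-140,-145,-150,-155,-160,-165,-170,-175,-180,-185):
    if go(x,-1.8,.02,6): ok=False;break
if ok:
    r.dwell(.3)
    im,_=vision.camera("scene");cv2.imwrite("pics/d.png",cv2.resize(im[200:330,180:350],None,fx=4,fy=4)[...,::-1])
E
```

```text
->-112.0,-1.8 hit=False t9.1 stop xy mm -111.5 -2.0 z8.5 F 3.78 -0.79 7.76 Mz -0.069 grip 0.019 59.6
->-115.0,-1.8 hit=False t9.4 stop xy mm -114.7 -1.9 z8.4 F 2.77 -1.08 6.54 Mz -0.011 grip 0.019 59.6
->-120.0,-1.8 hit=False t9.8 stop xy mm -119.9 -1.9 z8.4 F 2.95 -0.94 6.75 Mz -0.051 grip 0.0192 59.6
->-125.0,-1.8 hit=False t10.2 stop xy mm -125.3 -1.8 z8.5 F 1.58 0.4 7.79 Mz -0.085 grip 0.0192 59.8
->-130.0,-1.8 hit=False t10.6 stop xy mm -130.5 -1.9 z8.4 F 0.77 -0.1 9.27 Mz -0.05 grip 0.019 59.9
->-135.0,-1.8 hit=False t11.0 stop xy mm -135.6 -1.9 z8.4 F 1.62 0.06 9.35 Mz -0.057 grip 0.0192 59.8
->-140.0,-1.8 hit=False t11.4 stop xy mm -140.6 -1.9 z8.4 F 1.88 0.19 8.85 Mz -0.045 grip 0.0193 59.9
->-145.0,-1.8 hit=False t11.8 stop xy mm -145.5 -1.9 z8.4 F 1.34 -0.77 8.85 Mz -0.04 grip 0.0194 59.8
->-150.0,-1.8 hit=False t12.2 stop xy mm -150.6 -1.9 z8.4 F 1.01 -0.33 9.38 Mz -0.022 grip 0.0191 59.9
->-155.0,-1.8 hit=False t12.6 stop xy mm -155.6 -1.9 z8.4 F 0.92 0.07 9.31 Mz -0.028 grip 0.0193 59.9
->-160.0,-1.8 hit=False t13.0 stop xy mm -160.6 -1.8 z8.4 F 1.02 -0.38 9.34 Mz -0.016 grip 0.019 59.9
->-165.0,-1.8 hit=False t13.4 stop xy mm -165.5 -1.8 z8.4 F 0.85 -0.66 9.68 Mz -0.054 grip 0.0188 59.9
->-170.0,-1.8 hit=False t13.8 stop xy mm -170.5 -1.8 z8.4 F 0.64 0.27 9.09 Mz 0.034 grip 0.0193 60.0
->-175.0,-1.8 hit=False t14.2 stop xy mm -175.6 -1.7 z8.4 F 2.21 1.07 9.76 Mz -0.016 grip 0.019 60.0
->-180.0,-1.8 hit=False t14.6 stop xy mm -180.5 -1.7 z8.4 F 1.48 0.77 10.31 Mz 0.07 grip 0.0191 60.0
->-185.0,-1.8 hit=False t15.0 stop xy mm -185.5 -1.7 z8.4 F 0.87 0.41 9.71 Mz 0.026 grip 0.0191 60.0
```

View pics/d.png

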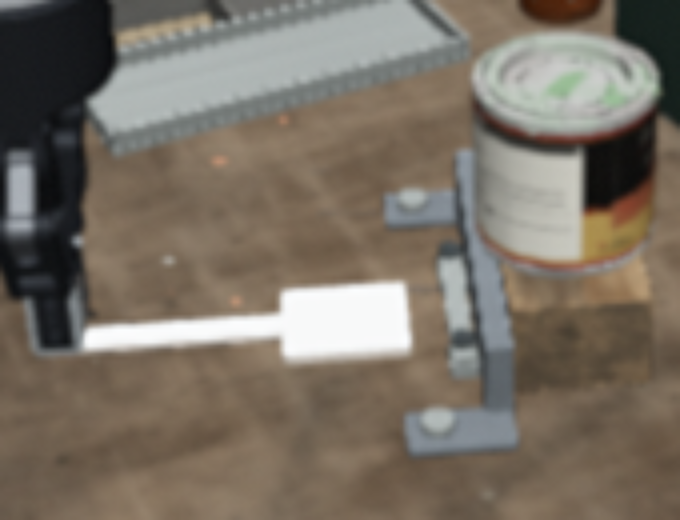

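The plate is fully out (end at crop 410,320) and clear of the strap; the block and tin are standing level. Next I lift it and carry it over the tray.

```bash
python3 - <<'E'
from h import *
s=1
r.grip(0,100); st("grip")
p=r.read_eef_pos(); r.move_l(p+[0,0,.02],feed=.04); r.move_l(p+[0,0,.1],feed=.1); st("lift")
T=np.array([.5526,.0336,0]); ty=3.9; tx=R(ty,-1)[:,0]
K=T-.068*tx
r.move_l(K+[0,0,.1],rot=R(ty,s),feed=.12); r.dwell(.3); st("over"); print(K,r.read_eef_pos())
im,d=vision.camera("top");np.savez("pics/o.npz",im=im,d=d);cv2.imwrite("pics/o.png",cv2.resize(im[190:340,130:330],None,fx=4,fy=4)[...,::-1])
P=pts("top",d);m=np.zeros((480,640),bool);m[190:340,150:330]=True
m&=(im.min(2)>190)&(P[...,2]>.05)
W=P[m]
if len(W)>20:
    q=W-K; q=np.c_[q@tx,q@R(ty,-1)[:,1],W[:,2]]; print(len(W),"x",q[:,0].min(),q[:,0].max()); 
    far=q[q[:,0]>.1]; print("far z",np.median(far[:,2]),"y",np.median(far[:,1])); print(np.linalg.lstsq(np.c_[q[:,:2],np.ones(len(q))],q[:,2],rcond=None)[0])
E
```

```text
grip t15.6 stop xy mm -185.5 -1.7 z8.5 F 0.91 0.41 10.11 Mz -0.001 grip 0.019 97.3
lift t17.2 stop xy mm -186.2 -1.7 z107.9 F 0.07 -0.1 0.62 Mz -0.013 grip 0.0185 97.6
over t19.3 stop xy mm -159.6 198.7 z100.0 F -0.41 -0.4 -0.98 Mz -0.034 grip 0.019 97.6
[0.48475747 0.02897496 0.        ] [0.48471006 0.02870244 0.10002963]
1067 x -0.003511874938753188 0.1460629509602029
far z 0.09689123792798718 y -0.0002837118880622446
[-0.0249864   2.61541373  0.1006272 ]
```

View pics/o.png

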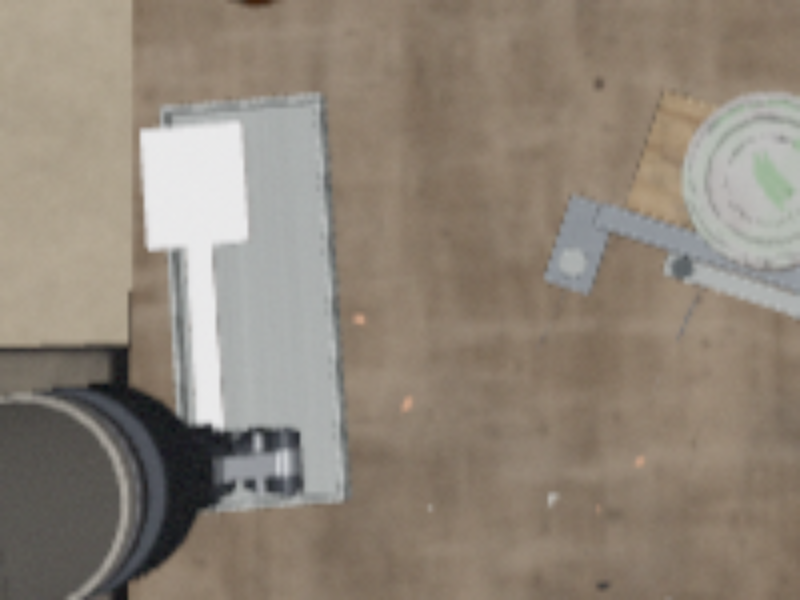

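The plate hangs level over the tray (wide end at crop 195,185, offset only by parallax; measured y error 0.3 mm). I'll lower and release it.

```bash
python3 - <<'E'
from h import *
p=r.read_eef_pos()
r.move_l([p[0],p[1],.03],feed=.1); r.dwell(.3); st("low")
print(r.move_l([p[0],p[1],.009],feed=.015,max_force=3)); st("touch")
r.grip(.034,20); st("open")
q=r.read_eef_pos(); r.move_l(q+[0,0,.05],feed=.06); r.move_l(q+[0,0,.12],feed=.15); st("up")
r.move_l(q+[-.03,-.1,.16],feed=.2); r.dwell(.5)
im,d=vision.camera("top");P=pts("top",d);cv2.imwrite("pics/e.png",cv2.resize(im[190:340,130:380],None,fx=3,fy=3)[...,::-1])
m=np.zeros((480,640),np.uint8);m[200:330,165:225]=(im[200:330,165:225].min(2)>205)*255
c=max(cv2.findContours(m,0,2)[0],key=cv2.contourArea)[:,0]
c=np.argwhere(m)[:,::-1]
T=np.array([.5526,.0336,0]); tx,ty=R(3.9,-1)[:,0],-R(3.9,-1)[:,1]
W=ray("top",c,.008)-T; X,Y=W@tx,W@ty; print("plate x",X.min(),X.max(),"wide y",Y[X>.03].min(),Y[X>.03].max(),"z",np.median(P[c[:,1],c[:,0],2][X>.02]),np.median(P[c[:,1],c[:,0],2][(X<.01)&(X>-.04)]))
E
```

```text
low t20.5 stop xy mm -159.2 198.9 z30.5 F 0.53 -0.36 -0.54 Mz -0.033 grip 0.0185 97.6
True
touch t21.6 stop xy mm -159.6 198.8 z11.6 F -0.23 -0.08 4.09 Mz 0.035 grip 0.0185 98.4
open t21.9 stop xy mm -161.0 197.9 z10.4 F 0.39 -0.0 -0.14 Mz -0.0 grip 0.0345 0.0
up t23.5 stop xy mm -161.5 197.4 z129.7 F -0.96 0.66 0.72 Mz 0.003 grip 0.0339 0.0
plate x -0.07989473713401353 0.07896075729057887 wide y -0.022069616275489486 0.023485757029396273 z 0.00850637573377019 0.008618426834194233
```

View pics/e.png

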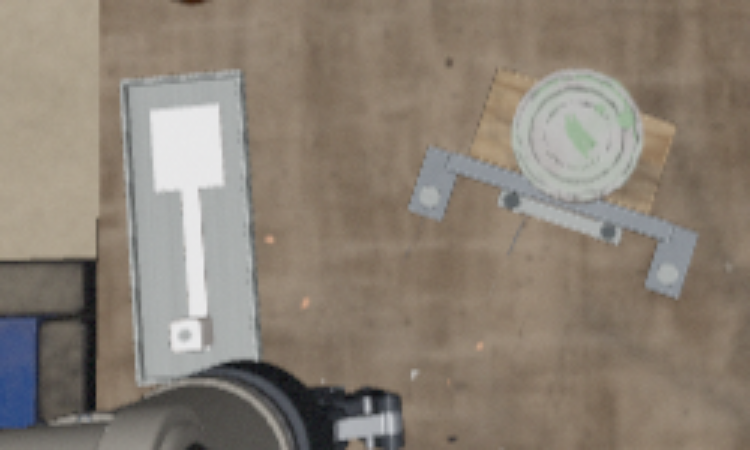

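The plate lies flat in the tray within about 1 mm of centre, knob up (crop 187,335), and the tin stands on the block behind the stop. I'm handing it in.

```bash
python3 -c "
from station import r
print(r.sign_off())"
```

```text
the job is handed in; nothing more can be done
None
```

The job is handed in: the plate was drawn out with no more than about 5 N of pull and lies flat in the tray within about 1 mm of centre, knob up; the block is down behind the stop with the tin standing on it, and nothing else was touched.

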